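# Free a finish sample and hold up its labelled end

## Task

Turn the clamp knob anticlockwise until its arm is well clear of the wooden sample slip, which stays on its seat meanwhile. Then pick the slip up by its plain half (the half with the notched corner is the labelled one) and finish while holding it still, at least 20 cm above the bench, same face up as it lay, notched end uppermost at a slope of about 35 degrees. Do not drop the slip, leave the clamp open, and do not disturb the bowl, tin and chisel.

Things in the scene. Friction and masses are not known exactly. Their poses are not given: they have to be found in the camera images.
- stand: White metal stand, fixed to the bench, turned any way. Base bar 200 x 60 x 15 mm high. Origin on the bench under the seat; z up; x points from the seat to the clamp post. Seat: round cork-topped pillar, 34 mm diameter, top 55 mm above the bench. Clamp post: 100 mm from the seat axis along +x, 26 mm diameter up to 57 mm, then a 16 mm spindle.
- clamp (a joint): Swing clamp angle (rad) about the post: 0 = arm from the post straight over the seat (stand's -x), growing as knob and arm turn together anticlockwise from above, to a stop at 1.5. Starts at 0 to 0.1; stays where left; friction 0.06 N m. Steel arm 12 mm wide, 104 mm long from the post axis, 65 to 74 mm above the bench, 1.5 mm over the slip. Slip clear of it beyond 0.95; 1.3 is ample.
- clamp_grip (a point): Point to grip on the clamp's black bar knob: on the post axis, 98 mm above the bench. The bar is 48 mm long in the direction of the clamp arm, 14 mm wide, and reaches from 78 to 106 mm above the bench; it turns with the arm. Its x axis lies along the bar and points away from the clamp arm. A hub of 22 mm diameter lies under it.
- slip: Loose sample slip of pale wood, 126 x 40 x 8 mm, about 45 g, flat on the seat and overhanging it, clamp arm above. Origin: centre of its underside. z: out of its upper, labelled face; x: along it to the notched (labelled) end; y: across. The notch, 18 mm (x) by 14 mm (y), is cut out of the +x +y corner only. It lies at any angle, plain end never close to the post.
- bowl: Bystander: small dark wooden bowl, 120 mm across, 55 mm high. Origin: centre of its underside.
- tin: Bystander: metal tin, 72 mm diameter, 60 mm high. Origin: centre of its underside.
- chisel: Bystander: chisel with a wooden handle, 256 mm long, 26 mm high, lying on the far part of the bench. Origin: under its middle, x axis towards the blade.

How it is judged:
On the way, in this order (a step that is already met when the one before it is completed fails the run):
1. the clamp arm is swung clear while the slip still lies on its seat (value of joint clamp above 0.95 rad and distance of slip from where it was at the start of the episode below 0.02 m), for 0.2 s.
2. the slip is lifted off its seat in the fingers (height (world z) of slip above 0.085 m and contact force between slip and the fingers above 1 N and contact force between slip and stand below 0.05 N), for 0.2 s.
At the end, for the whole second after the job is handed in: Slip held still in the fingers by its plain half, middle over 170 mm up, not on the stand; long axis slopes 20 to 50 degrees up to the notched end, labelled face within 54 degrees of straight up; clamp open over 0.9 rad; bowl, tin and chisel moved less than 30 mm (height (world z) of slip above 0.17 m and contact force between slip and the fingers above 1 N and contact force between slip and stand below 0.05 N and x of the grasp point in the frame of slip below 0.002 m and angle between slip's own x axis and vertical between 0.7 and 1.22 rad and angle between slip's own z axis and vertical below 0.95 rad and linear speed of slip below 0.03 m/s and value of joint clamp above 0.9 rad and distance of each of bowl, tin, chisel from where it was at the start of the episode below 0.03 m); the arm keeps its last pose, push and grip.
It fails at once if a bystander is disturbed (distance of any of bowl, tin, chisel from where it was at the start of the episode above 0.03 m).
It fails at once if the slip is dropped below its seat (height (world z) of slip below 0.035 m).
It also fails if it takes over 48 s, if anything falls off the work surface, if the arm or the gripper's body presses on something with over 40 N, if the wrist force passes 120 N, or if a joint passes its speed limit or range.

## Robot

A 6-joint arm with a two-finger parallel gripper is mounted at the origin on the work surface. World frame = base frame: x ahead of the robot, y to its left, z up, the work surface at z = 0. Lengths are in m, angles in rad, forces in N, time in s.
With the tool pointing down it reaches from about 0.375 to 0.9 m from the base axis. Payload 3.1 kg.
Tool frame: the origin (TCP) lies where the fingers leave the gripper's body, on its centre line; the fingertips stand 70 mm ahead of it and the grasp point (between the pads) lies 51 mm ahead of it; z points along the fingers, y is the line along which they close (so a half turn about z gives the same grasp; the last joint's range is limited). The gripper opens to 87 mm and grips with 3 to 60 N. Pads are 19 mm wide; open, the fingers measure 117 mm over their backs; the gripper's body (75 mm by 190 mm) begins 51 mm behind the grasp point.
Start: joints at [1.145, 0.527, 1.433, -0, 1.181, -0.178], TCP at [0.153, 0.606, 0.292] pointing down, gripper open.
Joint ranges: [-3.08, 3.08], [-0.75, 2.2], [0.22, 2.44], [-1.43, 4.57], [0, 2.65], [-2.85, 2.85]. Speed limits (rad/s): [2.79, 2.79, 3.14, 3.14, 3.14, 3.14].

## Interface

Orientations are given as a unit quaternion [x, y, z, w].
In Python, from rig import robot gives the robot as it stands.
- The arm moves only by the tool send_rows, never from a script. Its argument "deltas" is text: rows parted by semicolons, each of 7 numbers parted by spaces: the shift along the tool's x, y, z in mm, then the turn, a rotation vector about the tool's x, y, z in degrees, then the opening, from 0 (shut) to 1 (fully open). A call has 1 to 10 rows; each row shifts and turns the commanded pose from where the row before left it, along the tool's axes as they then stand; what a row does not reach is not made up. A row lasts 1/8 s, in which the tool goes at most 62.5 mm and 10.7 degrees, less where a joint would pass 70% of its speed; a pose out of reach is approached as far as the arm can. A call is refused whole if a number of a shift passes 62.5 or a number of a turn 10.7, either way. A call with a gripper value outside its range is refused whole. The fingers move at their own pace and stop on an object; "newtons" is the grip in N (left out, the last holds). Time passes only in rows, so rows that do not move let the fingers close. It gives the time, the measured TCP pose, the force, the opening and the grip force at its end, in the units of the state.
- robot.get_obs(): the state, without advancing time (a new reading comes with each control period).
- robot.camera(name): name is "scene" or "top" or "wrist"; returns a dict with "image" (384x512x3 uint8, red, green, blue), "depth" (384x512 float32, m along the optical axis (not along the pixel's ray), 0 where there is no reading), "fovy" (degrees; the focal length in pixels is half the picture's height over the tangent of half this angle, whatever the lens; pixels are square), "cx", "cy" (the principal point, pixels), "k1" (the pictures are not rectified: a ray, as slopes to the right and down, at radius r is drawn at 1 + k1 r^2 times it, then the intrinsics apply), "rvec" (rotation vector, rad) and "tvec" (3), from world to camera coordinates, as OpenCV has them. Camera axes: x right, y down, z forward; pixel columns grow to the right and rows downward; lengths in m; the calibration is good to about 2 mm. A picture is of the moment at which its call begins.
- robot.hand_in(): hands the job in; it is judged then, once.
Trained networks look in the newest picture that a camera, given by its name, has taken for a name from the list of things; names that differ only in an ending like _2 or _b are one class to them, and where a whole thing is asked for, a point or a joint stands for the part that bears it (a point fixed in the world has none). Each returns a list of dicts, best first, with "p" (0 to 1); they miss things now and then, are a little off and sometimes report something else, mostly with a low value. They report only what shows in the picture. A call takes as long as a camera call.
- robot.find_in(camera, thing): "box" ([left, top, right, bottom] in pixels, round what is visible of it).
- robot.cut_out(camera, thing): "region" (384x512 bool, what is visible of it) and "box" ([left, top, right, bottom] in pixels, round what is visible of it).
The state is a dict: "time": time; "q": joint angles; "joint_velocities": joint speeds; "joint_torque": joint torques, N m; "position": TCP position; "tool_rot": TCP orientation; "ft_force": force on the tool from outside, world axes, zero at the start; "moment": the same for the moment, N m; "grip_width": finger opening in m; "grip_force": force on a finger pad.
Only numpy, scipy, OpenCV 4.12 (cv2) and the standard library are available. Lean on these libraries where they do the work, as an engineer would, in place of code of your own. Each camera call takes 0.05 s, during which the arm holds its last target. There are 200 camera calls.

## Working session

There is one attempt and no reset: what is moved stays moved. The work goes in short steps, Python scripts to look and compute and a tool call to move; the robot and the scene stay as the last step left them, time stands still between calls to the robot, and variables do not carry over. Pictures are saved under pics/ and viewed, at most 10 in all, crops included, and the job is handed in when it is done.

Besides the shell and the picture viewer there is one more tool, called after "Request:" by a JSON object that holds its "api" and its "payload". send_rows: Moves the arm, as the interface text tells. Its arguments: {"type":"object","properties":{"deltas":{"type":"string"},"newtons":{"type":"number"}},"required":["deltas"]}

```bash
ls; mkdir -p pics; cat > h.py <<'E'
import numpy as np, cv2
from scipy.spatial.transform import Rotation as R
from rig import robot
def K(c):
    f=c["image"].shape[0]/2/np.tan(np.radians(c["fovy"])/2)
    return np.array([[f,0,c["cx"]],[0,f,c["cy"]],[0,0,1.]])
def slopes(c,uv):
    d=np.array([c["k1"],0,0,0,0.])
    return cv2.undistortPoints(np.array(uv,float).reshape(-1,1,2),K(c),d).reshape(-1,2)
def cam(c): 
    Rm=cv2.Rodrigues(np.array(c["rvec"],float))[0]; return Rm,np.array(c["tvec"],float)
def cloud(c,mask):
    v,u=np.nonzero(mask&(c["depth"]>0)); s=slopes(c,np.c_[u,v]); z=c["depth"][v,u][:,None]
    P=np.c_[s*z,z]; Rm,t=cam(c); return (P-t)@Rm, np.c_[u,v]
def onplane(c,uv,z):
    s=slopes(c,uv); Rm,t=cam(c); d=np.c_[s,np.ones(len(s))]@Rm; o=-Rm.T@t
    return o+d*((z-o[2])/d[:,2])[:,None]
def proj(c,P):
    p=cv2.projectPoints(np.array(P,float).reshape(-1,1,3),np.array(c["rvec"],float),np.array(c["tvec"],float),K(c),np.array([c["k1"],0,0,0,0.]))[0]
    return p.reshape(-1,2)
def save(c,n): cv2.imwrite("pics/"+n,c["image"][:,:,::-1])
E
python3 - <<'E'
from h import *
ims=[]
for n in ["scene","top","wrist"]:
    c=robot.camera(n); ims.append(c["image"])
    for th in ["stand","clamp","clamp_grip","slip","bowl","tin","chisel"]:
        r=robot.cut_out(n,th)
        for d in r[:1]:
            P,uv=cloud(c,d["region"])
            if len(P): print(n,th,round(d["p"],2),np.round(d["box"]),len(P),"med",np.round(np.median(P,0),3),"lo",np.round(np.percentile(P,3,axis=0),3),"hi",np.round(np.percentile(P,97,axis=0),3))
cv2.imwrite("pics/a.png",np.vstack([np.hstack(ims[:2]),np.hstack([ims[2],ims[2]*0])])[:,:,::-1][::1,::1])
a=cv2.imread("pics/a.png"); cv2.imwrite("pics/a.png",cv2.resize(a,(800,600)))
o=robot.get_obs(); print(o["time"],o["position"],o["tool_rot"],o["ft_force"])
E
```

```text
pics
scene stand 0.97 [221. 147. 263. 197.] 635 med [ 0.474 -0.081  0.019] lo [ 0.413 -0.124  0.007] hi [ 0.581 -0.013  0.109]
scene clamp 0.56 [225. 143. 247. 172.] 183 med [ 0.455 -0.084  0.079] lo [ 0.299 -0.109  0.002] hi [ 0.524 -0.044  0.112]
scene clamp_grip 0.43 [229. 144. 250. 173.] 184 med [ 0.456 -0.08   0.079] lo [ 0.395 -0.104  0.003] hi [ 0.524 -0.044  0.112]
scene slip 0.62 [238. 161. 254. 188.] 281 med [ 0.534 -0.048  0.066] lo [ 0.464 -0.072  0.018] hi [ 0.586 -0.026  0.077]
scene bowl 0.76 [359. 156. 392. 180.] 637 med [0.483 0.425 0.038] lo [0.451 0.367 0.01 ] hi [0.558 0.469 0.059]
scene tin 0.92 [142. 181. 162. 206.] 457 med [ 0.583 -0.38   0.054] lo [ 0.54  -0.414  0.006] hi [ 0.601 -0.351  0.065]
scene chisel 0.92 [215. 246. 298. 256.] 711 med [ 0.818 -0.044  0.018] lo [ 0.787 -0.147 -0.   ] hi [0.829 0.101 0.029]
top stand 0.64 [263. 219. 301. 272.] 780 med [ 0.47  -0.075  0.016] lo [ 0.4   -0.118  0.007] hi [ 0.566 -0.01   0.106]
top clamp 0.65 [278. 231. 297. 269.] 216 med [ 0.46  -0.077  0.074] lo [ 0.419 -0.106  0.013] hi [ 0.521 -0.045  0.109]
top clamp_grip 0.49 [275. 230. 298. 266.] 146 med [ 0.459 -0.078  0.077] lo [ 0.424 -0.1    0.07 ] hi [ 0.526 -0.04   0.109]
top slip 0.84 [270. 211. 285. 250.] 329 med [ 0.539 -0.045  0.063] lo [ 0.472 -0.068  0.058] hi [ 0.585 -0.025  0.067]
top bowl 0.7 [123. 220. 158. 256.] 924 med [0.502 0.431 0.028] lo [0.454 0.373 0.005] hi [0.556 0.47  0.057]
top tin 0.65 [268. 216. 303. 271.] 638 med [ 0.46  -0.078  0.016] lo [ 0.4   -0.12   0.011] hi [ 0.565 -0.013  0.107]
top chisel 0.57 [229. 141. 303. 151.] 522 med [ 0.817 -0.041  0.018] lo [ 0.806 -0.147 -0.002] hi [0.831 0.107 0.028]
1.2 [0.15263399 0.60604097 0.29224804] [ 1.23079105e-01  9.92396863e-01 -8.38439620e-06 -6.53243931e-06] [0.28712462 0.04619306 0.79169851]
```

View pics/a.png

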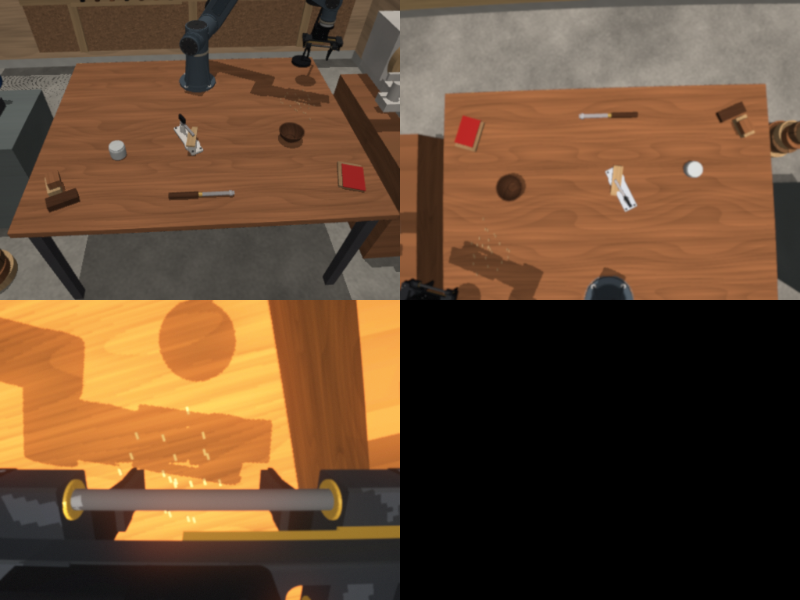

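The scene view shows the stand at about (188,137) of the half-size montage, and the top view shows it at (620,188). The slip lies at (617,180) and the knob at (628,200), with the bowl, tin and chisel well away from both.

```bash
cat >> h.py <<'E'
def down(yaw_y_deg):
    a=np.radians(yaw_y_deg); y=np.array([np.cos(a),np.sin(a),0]); z=np.array([0,0,-1.]); return R.from_matrix(np.c_[np.cross(y,z),y,z])
def plan(p0,R0,wps,grip):
    """wps: list of (p1,R1,n rows)"""
    p0=np.array(p0,float)
    for p1,R1,n in wps:
        dv=(R0.inv()*R1).as_rotvec(); step=np.round(np.degrees(dv/n),1); ps=p0.copy(); Ra=R0
        out=[]
        for i in range(n):
            tgt=ps+(np.array(p1)-ps)*(i+1)/n
            d=np.round(R0.inv().apply(tgt-p0)*1e3); p0=p0+R0.apply(d/1e3)
            R0=R0*R.from_rotvec(np.radians(step)); 
            out.append(" ".join(f"{v:g}" for v in [*d,*step,grip]))
        print("; ".join(out)); print("->",np.round(p0,4),"rot err deg",np.round(np.degrees((R0.inv()*R1).magnitude()),2))
def state():
    o=robot.get_obs(); return o,np.array(o["position"]),R.from_quat(o["tool_rot"])
E
python3 - <<'E'
from h import *
o,p,Rt=state()
c=robot.camera("wrist"); Rm,t=cam(c); C=-Rm.T@t
print("cam in tool pos",Rt.inv().apply(C-p),"axes",np.round(Rt.inv().as_matrix()@Rm.T,3),c["fovy"])
print(np.round(o["q"],3))
R1=down(5.4); R2=down(-65)
plan(p,Rt,[([0.36,0.33,0.33],down(0),8),([0.44,-0.08,0.33],down(-65),8)],1)
E
```

```text
cam in tool pos [ 0.07023888  0.00045947 -0.09349631] axes [[ 0.    -0.966 -0.257]
 [ 1.     0.001 -0.001]
 [ 0.001 -0.257  0.966]] 65.89713280936614
[ 1.146  0.527  1.433  0.     1.181 -0.179]
-34 -27 -5 -0 0 9.5 1; -37 -21 -4 -0 0 9.5 1; -41 -15 -5 -0 0 9.5 1; -42 -8 -5 -0 0 9.5 1; -43 -1 -5 -0 0 9.5 1; -43 7 -4 -0 0 9.5 1; -41 13 -5 -0 0 9.5 1; -38 20 -5 -0 0 9.5 1
-> [0.3597 0.3303 0.3302] rot err deg 0.14
-51 10 0 -0 0 8.1 1; -50 17 0 -0 0 8.1 1; -46 24 0 -0 0 8.1 1; -42 31 0 -0 0 8.1 1; -38 36 0 -0 0 8.1 1; -33 41 0 -0 0 8.1 1; -26 45 0 -0 0 8.1 1; -20 48 0 -0 0 8.1 1
-> [ 0.4394 -0.0799  0.3303] rot err deg 0.06
```

Request:
{"api": "send_rows", "payload": {"deltas": "-34 -27 -5 0 0 9.5 1; -37 -21 -4 0 0 9.5 1; -41 -15 -5 0 0 9.5 1; -42 -8 -5 0 0 9.5 1; -43 -1 -5 0 0 9.5 1; -43 7 -4 0 0 9.5 1; -41 13 -5 0 0 9.5 1; -38 20 -5 0 0 9.5 1"}}

```text
time: 2.25
position: [0.3605, 0.3291, 0.3306]
tool_rot: [0.71, 0.704, 0.0, 0.0]
ft_force: [0.3, 1.4, -0.3]
grip_width: 0.087
grip_force: 0.0
```

Request:
{"api": "send_rows", "payload": {"deltas": "-51 10 0 0 0 8.1 1; -50 17 0 0 0 8.1 1; -46 24 0 0 0 8.1 1; -42 31 0 0 0 8.1 1; -38 36 0 0 0 8.1 1; -33 41 0 0 0 8.1 1; -26 45 0 0 0 8.1 1; -20 48 0 0 0 8.1 1; 0 0 0 0 0 0 1; 0 0 0 0 0 0 1"}}

```text
time: 3.5
position: [0.4389, -0.0796, 0.3301]
tool_rot: [0.976, 0.217, -0.0, -0.001]
ft_force: [0.1, 0.4, -0.0]
grip_width: 0.0874
grip_force: 0.0
```

```bash
python3 - <<'E'
from h import *
o,p,Rt=state(); print(p,np.round(o["q"],2),o["time"])
c=robot.camera("wrist"); save(c,"w1.png"); np.savez("w1.npz",**c)
for th in ["clamp","clamp_grip","slip","stand"]:
    for d in robot.cut_out("wrist",th)[:1]:
        P,uv=cloud(c,d["region"])
        np.save("m_"+th+".npy",d["region"])
        print(th,round(d["p"],2),np.round(d["box"]),len(P),"med",np.round(np.median(P,0),3),"lo",np.round(np.percentile(P,3,axis=0),3),"hi",np.round(np.percentile(P,97,axis=0),3))
# height layers over whole image
P,uv=cloud(c,np.ones(c["depth"].shape,bool))
def rect(name,s):
    if s.sum()<20: print(name,s.sum()); return
    (cx,cy),(w,h),a=cv2.minAreaRect((P[s,:2]*1e3).astype(np.float32))
    print(name,s.sum(),"c",round(cx,1),round(cy,1),"wh",round(w,1),round(h,1),"ang",round(a,1),"zmed",np.round(np.median(P[s,2]),4),"uvbox",uv[s].min(0),uv[s].max(0))
near=(np.hypot(P[:,0]-.48,P[:,1]+.075)<.16)
rect("knob",near&(P[:,2]>.098)&(P[:,2]<.115)); rect("arm",near&(P[:,2]>.070)&(P[:,2]<.079)); rect("slip",near&(P[:,2]>.057)&(P[:,2]<.068)); rect("base",near&(P[:,2]>.010)&(P[:,2]<.02))
E
```

```text
[ 0.43892292 -0.07961807  0.3300915 ] [-0.43  0.23  1.81  0.    1.1   0.7 ] 3.5
clamp 0.56 [258.  85. 278. 200.] 1330 med [ 0.465 -0.074  0.076] lo [ 0.422 -0.1    0.073] hi [ 0.525 -0.041  0.108]
slip 0.63 [227.  33. 314. 140.] 3418 med [ 0.539 -0.046  0.064] lo [ 0.469 -0.071  0.017] hi [ 0.586 -0.025  0.065]
stand 0.55 [239.  44. 296. 197.] 4783 med [ 0.47  -0.076  0.016] lo [ 0.402 -0.121  0.014] hi [ 0.567 -0.01   0.108]
knob 536 c 438.5 -89.5 wh 47.8 13.9 ang 29.2 zmed 0.1074 uvbox [260 157] [274 199]
arm 789 c 481.4 -68.5 wh 110.2 20.5 ang 26.5 zmed 0.0749 uvbox [256  83] [275 179]
slip 3342 c 507.6 -51.0 wh 165.2 76.9 ang 10.2 zmed 0.064 uvbox [223  31] [311 174]
base 3226 c 487.7 -66.3 wh 198.5 70.1 ang 24.8 zmed 0.0159 uvbox [239  45] [292 194]
```

View pics/w1.png

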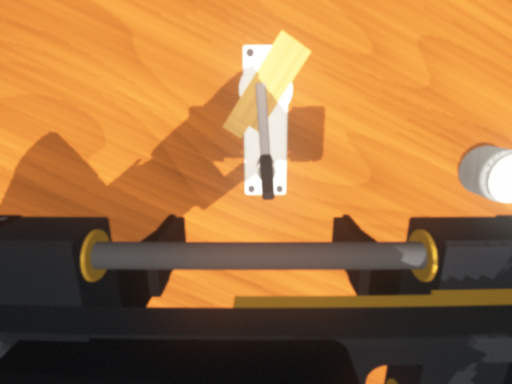

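The wrist view shows the slip from about (230,125) to (300,42). The clamp arm runs from (262,85) to the knob at (267,178), and the tin is at the right edge. I need a crop to tell the notched end.

```bash
python3 - <<'E'
from h import *
c=dict(np.load("w1.npz"))
cv2.imwrite("pics/w1c.png",cv2.resize(c["image"][20:210,200:340,::-1],None,fx=3.1,fy=3.1,interpolation=cv2.INTER_CUBIC))
P,uv=cloud(c,np.load("m_slip.npy")); s=(P[:,2]>.058)&(P[:,2]<.069); 
lab,st=cv2.connectedComponentsWithStats((lambda m:(m.__setitem__((uv[s][:,1],uv[s][:,0]),1),m)[1])(np.zeros((384,512),np.uint8)))[1:3]
print(st)
(cx,cy),wh,a=cv2.minAreaRect((P[s,:2]*1e3).astype(np.float32)); print(cx,cy,wh,a)
q=cv2.boxPoints(((cx,cy),wh,a)); print(np.round(q))
# density in local corners
for k in range(4):
    i=q[k];d=np.hypot(*(P[s,:2]*1e3-i).T); print(k,np.round(i),"closest",d.min().round(1), "n<15mm",(d<15).sum())
pk,_=cloud(c,np.ones((384,512),bool)); 
n=(np.hypot(pk[:,0]-.4385,pk[:,1]+.0895)<.04)&(pk[:,2]>.1)
u,sv,vt=np.linalg.svd(pk[n,:2]-pk[n,:2].mean(0),full_matrices=False); print("knob",pk[n].mean(0),np.degrees(np.arctan2(vt[0,1],vt[0,0])),n.sum())
E
```

```text
[[     0      0    512    384 193319]
 [   224     32     87    106   3289]]
525.5130004882812 -47.75666809082031 (40.48081588745117, 126.93834686279297) 81.87872314453125
[[460. -59.]
 [585. -77.]
 [591. -37.]
 [466. -19.]]
0 [460. -59.] closest 14.7 n<15mm 2
1 [585. -77.] closest 2.2 n<15mm 139
2 [591. -37.] closest 3.3 n<15mm 133
3 [466. -19.] closest 2.1 n<15mm 120
knob [ 0.46523982 -0.0790152   0.36029178] 99.26575652067375 24812
```

View pics/w1c.png

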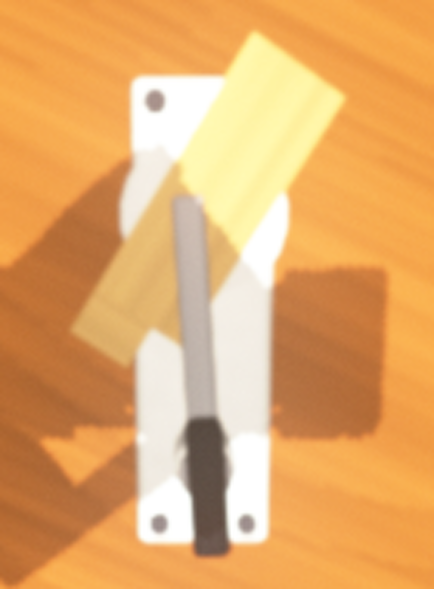

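The crop shows the notch at (130,345), on the slip's near-robot end. The plain half is therefore the far one, ending at about (300,65). The slip centre is (0.5255, -0.048), its top is at 0.064 m, and it measures 127x40.5 mm, which matches the text. Next is the approach above the knob.

```bash
python3 - <<'E'
from h import *
o,p,Rt=state()
plan(p,Rt,[([0.4385,-0.0895,0.215],down(-60.8),4)],1)
E
```

```text
-1 2 29 -0 0 -1 1; -2 3 29 -0 0 -1 1; -1 2 28 -0 0 -1 1; -1 2 29 -0 0 -1 1
-> [ 0.4387 -0.089   0.2153] rot err deg 0.01
```

Request:
{"api": "send_rows", "payload": {"deltas": "-1 2 29 0 0 -1 1; -2 3 29 0 0 -1 1; -1 2 28 0 0 -1 1; -1 2 29 0 0 -1 1; 0 0 0 0 0 0 1; 0 0 0 0 0 0 1"}}

```text
time: 4.5
position: [0.4394, -0.0899, 0.216]
tool_rot: [0.968, 0.251, 0.0, 0.0]
ft_force: [0.4, -1.0, -0.3]
grip_width: 0.087
grip_force: 0.0
```

```bash
python3 - <<'E'
from h import *
o,p,Rt=state(); print(p,o["time"])
c=robot.camera("wrist"); save(c,"w2.png")
P,uv=cloud(c,np.ones((384,512),bool))
near=(np.hypot(P[:,0]-.4385,P[:,1]+.0895)<.04)
for lo,hi in [(.1,.112),(.103,.11)]:
    s=near&(P[:,2]>lo)&(P[:,2]<hi)
    print(s.sum(),cv2.minAreaRect((P[s,:2]*1e3).astype(np.float32)),np.median(P[s,2]),uv[s].min(0),uv[s].max(0))
for d in robot.find_in("wrist","clamp_grip")[:2]: print(d)
plan(p,Rt,[([0.4385,-0.0895,0.150],down(-60.8),3)],1)
E
```

```text
[ 0.43942575 -0.08989431  0.21598407] 4.5
1209 ((439.0199279785156, -89.26054382324219), (47.36461639404297, 13.975942611694336), 29.382640838623047) 0.10732598113903341 [248 176] [267 239]
1192 ((438.9757385253906, -89.26350402832031), (47.29682159423828, 13.943309783935547), 29.522153854370117) 0.10733677128789246 [248 177] [267 239]
{'box': [247.3, 66.6, 270.2, 241.3], 'p': 0.56}
-0 -0 22 0 -0 -0 1; -0 -1 22 0 -0 -0 1; -1 0 22 0 -0 -0 1
-> [ 0.4381 -0.0895  0.15  ] rot err deg 0.12
```

View pics/w2.png

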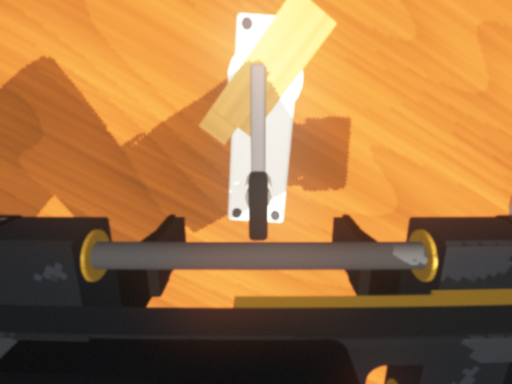

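The knob at (258,205) is upright between the fingers. Its second measurement, (0.4390, -0.0893) with the bar at 29.4°, agrees with the first. Now I'll descend and close.

Request:
{"api": "send_rows", "payload": {"deltas": "0 0 22 0 0 0 1; 0 -1 22 0 0 0 1; 0 0 22 0 0 0 1; 0 0 0 0 0 0 0.5; 0 0 0 0 0 0 0.1; 0 0 0 0 0 0 0.1; 0 0 0 0 0 0 0; 0 0 0 0 0 0 0; 0 0 0 0 0 0 0", "newtons": 20}}

```text
time: 5.72
position: [0.4385, -0.0893, 0.1494]
tool_rot: [0.968, 0.251, 0.0, 0.0]
ft_force: [-0.5, 0.3, 0.2]
grip_width: 0.0352
grip_force: 0.0
```

Request:
{"api": "send_rows", "payload": {"deltas": "0 0 0 0 0 0 0; 0 0 0 0 0 0 0; 0 0 0 0 0 0 0; 0 0 0 0 0 0 0; 0 0 0 0 0 0 0"}}

```text
time: 6.35
position: [0.4386, -0.0896, 0.1492]
tool_rot: [0.968, 0.251, 0.0, 0.0]
ft_force: [-0.3, -3.4, -0.8]
grip_width: 0.0138
grip_force: 20.0
```

Gripped (13.8 mm wide, 20 N). Now I turn it anticlockwise from above, which is negative about the tool z.

Request:
{"api": "send_rows", "payload": {"deltas": "0 0 0 0 0 -7.2 0; 0 0 0 0 0 -7.2 0; 0 0 0 0 0 -7.2 0; 0 0 0 0 0 -7.2 0; 0 0 0 0 0 -7.2 0; 0 0 0 0 0 -7.2 0; 0 0 0 0 0 -7.2 0; 0 0 0 0 0 -7.2 0; 0 0 0 0 0 -7.2 0; 0 0 0 0 0 -7.2 0"}}

```text
time: 7.6
position: [0.4383, -0.0894, 0.1492]
tool_rot: [0.634, 0.773, -0.0, -0.0]
ft_force: [-0.5, -2.6, -1.4]
grip_width: 0.0139
grip_force: 20.0
```

Request:
{"api": "send_rows", "payload": {"deltas": "0 0 0 0 0 0 0; 0 0 0 0 0 0 0; 0 0 0 0 0 0 0.6; 0 0 0 0 0 0 1; 0 0 0 0 0 0 1; 0 0 0 0 0 0 1; 0 0 0 0 0 0 1; 0 0 0 0 0 0 1"}}

```text
time: 8.6
position: [0.4385, -0.0893, 0.1493]
tool_rot: [0.636, 0.772, 0.0, -0.0]
ft_force: [-0.1, 0.1, 0.7]
grip_width: 0.0661
grip_force: 0.0
```

```bash
python3 - <<'E'
from h import *
o,p,Rt=state(); y=Rt.as_matrix()[:,1]; yaw=np.degrees(np.arctan2(y[1],y[0])); print(yaw)
plan(p,Rt,[([0.4385,-0.0893,0.25],Rt,3),([0.565,-0.053,0.28],down(81.9),7)],1)
E
```

```text
11.053963428277084
-0 0 -34 0 0 0 1; -0 0 -33 0 0 0 1; -0 0 -34 0 0 0 1
-> [ 0.4385 -0.0893  0.2503] rot err deg 0.0
2 19 -4 0 -0 -10.1 1; -2 18 -4 0 -0 -10.1 1; -5 19 -5 0 -0 -10.1 1; -8 17 -4 0 -0 -10.1 1; -11 15 -4 0 -0 -10.1 1; -13 13 -4 0 -0 -10.1 1; -16 11 -5 0 -0 -10.1 1
-> [ 0.5653 -0.0527  0.2803] rot err deg 0.15
```

Request:
{"api": "send_rows", "payload": {"deltas": "0 0 -34 0 0 0 1; 0 0 -33 0 0 0 1; 0 0 -34 0 0 0 1; 2 19 -4 0 0 -10.1 1; -2 18 -4 0 0 -10.1 1; -5 19 -5 0 0 -10.1 1; -8 17 -4 0 0 -10.1 1; -11 15 -4 0 0 -10.1 1; -13 13 -4 0 0 -10.1 1; -16 11 -5 0 0 -10.1 1"}}

```text
time: 9.85
position: [0.5655, -0.0524, 0.2801]
tool_rot: [0.069, 0.998, 0.0, -0.001]
ft_force: [0.5, 0.8, -0.3]
grip_width: 0.087
grip_force: 0.0
```

Request:
{"api": "send_rows", "payload": {"deltas": "0 0 0 0 0 0 1; 0 0 0 0 0 0 1"}}

```text
time: 10.1
position: [0.5642, -0.0526, 0.2797]
tool_rot: [0.073, 0.997, 0.0, -0.001]
ft_force: [0.4, 0.0, 0.0]
grip_width: 0.087
grip_force: 0.0
```

```bash
python3 - <<'E'
from h import *
o,p,Rt=state(); print(p,np.round(o["q"],2),o["time"])
c=robot.camera("wrist"); save(c,"w3.png")
for d in robot.cut_out("wrist","slip")[:1]:
    P,uv=cloud(c,d["region"]); s=(P[:,2]>.058)&(P[:,2]<.069); r=cv2.minAreaRect((P[s,:2]*1e3).astype(np.float32)); print("slip",d["p"],d["box"],r,np.median(P[s,2]))
    print(np.round(cv2.boxPoints(r)))
P,uv=cloud(c,np.ones((384,512),bool)); s=(np.hypot(P[:,0]-.4385,P[:,1]+.0895)<.04)&(P[:,2]>.1)&(P[:,2]<.112)
print("knob",s.sum(),cv2.minAreaRect((P[s,:2]*1e3).astype(np.float32)) if s.sum() else "")
E
```

```text
[ 0.5642325  -0.05259946  0.27974546] [-0.29  0.46  1.59 -0.    1.09 -1.71] 10.1
slip 0.91 [239.6, 76.9, 280.5, 200.2] ((525.9739990234375, -47.65895080566406), (40.128658294677734, 125.5659408569336), 81.94721221923828) 0.06393504272579822
[[461. -59.]
 [585. -76.]
 [591. -37.]
 [467. -19.]]
knob 1014 ((438.5645751953125, -89.59791564941406), (14.148486137390137, 47.635398864746094), 11.762630462646484)
```

View pics/w3.png

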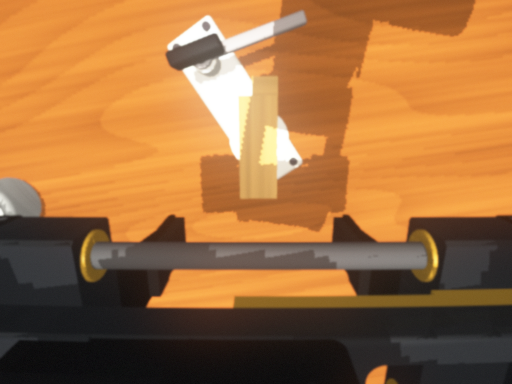

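The arm is swung clear, with its tip at (300,18), and the slip is unmoved and upright between the fingers at (240–280, 77–200). Clamp is at about 1.33 rad.

```bash
python3 - <<'E'
from h import *
o,p,Rt=state()
plan(p,Rt,[([0.5586,-0.0523,0.16],down(81.9),4),([0.5586,-0.0523,0.109],down(81.9),3)],1)
E
```

```text
1 -0 30 0 -0 -0.1 1; 2 -0 30 0 -0 -0.1 1; 1 -0 30 0 -0 -0.1 1; 1 -0 30 0 -0 -0.1 1
-> [ 0.5591 -0.052   0.1598] rot err deg 0.18
0 -0 17 0 -0 0.1 1; 0 -0 17 0 -0 0.1 1; 0 -0 17 0 -0 0.1 1
-> [ 0.559  -0.052   0.1088] rot err deg 0.18
```

Request:
{"api": "send_rows", "payload": {"deltas": "1 0 30 0 0 0 1; 2 0 30 0 0 0 1; 1 0 30 0 0 0 1; 1 0 30 0 0 0 1; 0 0 17 0 0 0 1; 0 0 17 0 0 0 1; 0 0 17 0 0 0 1; 0 0 0 0 0 0 1", "newtons": 30}}

```text
time: 11.2
position: [0.5598, -0.0518, 0.1081]
tool_rot: [0.072, 0.997, 0.0, -0.001]
ft_force: [0.2, 0.1, -0.1]
grip_width: 0.0867
grip_force: 0.0
```

Request:
{"api": "send_rows", "payload": {"deltas": "0 0 0 0 0 0 0.6; 0 0 0 0 0 0 0.4; 0 0 0 0 0 0 0.4; 0 0 0 0 0 0 0.3; 0 0 0 0 0 0 0.3; 0 0 0 0 0 0 0.3; 0 0 0 0 0 0 0.3; 0 0 0 0 0 0 0.3; 0 0 0 0 0 0 0.3; 0 0 0 0 0 0 0.3"}}

```text
time: 12.45
position: [0.5604, -0.052, 0.1093]
tool_rot: [0.072, 0.997, -0.0, 0.0]
ft_force: [-0.0, -0.5, 1.4]
grip_width: 0.0394
grip_force: 30.0
```

Slip gripped (39.4 mm, 30 N). Next is a straight lift, then a tilt of +35° about the tool y.

Request:
{"api": "send_rows", "payload": {"deltas": "0 0 -8 0 0 0 0; 0 0 -15 0 0 0 0; 0 0 -20 0 0 0 0; 0 0 -20 0 0 0 0; 0 0 -25 0 0 0 0; 0 0 -25 0 0 0 0; 0 0 -25 0 0 0 0; 0 0 -25 0 0 0 0; 0 0 -20 0 0 0 0; 0 0 -12 0 0 0 0"}}

```text
time: 13.7
position: [0.5605, -0.052, 0.3063]
tool_rot: [0.072, 0.997, -0.0, 0.001]
ft_force: [0.1, 0.5, -0.1]
grip_width: 0.0394
grip_force: 30.0
```

Request:
{"api": "send_rows", "payload": {"deltas": "0 0 0 0 2 0 0; 0 0 0 0 4 0 0; 0 0 0 0 4 0 0; 0 0 0 0 4 0 0; 0 0 0 0 4 0 0; 0 0 0 0 4 0 0; 0 0 0 0 4 0 0; 0 0 0 0 4 0 0; 0 0 0 0 3 0 0; 0 0 0 0 2 0 0"}}

```text
time: 14.95
position: [0.5603, -0.052, 0.304]
tool_rot: [0.068, 0.951, 0.022, -0.301]
ft_force: [0.2, 0.2, -1.1]
grip_width: 0.0395
grip_force: 30.0
```

Request:
{"api": "send_rows", "payload": {"deltas": "0 0 0 0 0 0 0; 0 0 0 0 0 0 0; 0 0 0 0 0 0 0; 0 0 0 0 0 0 0"}}

```text
time: 15.45
position: [0.5603, -0.052, 0.3045]
tool_rot: [0.069, 0.951, 0.022, -0.3]
ft_force: [-0.0, -0.2, -0.4]
grip_width: 0.0393
grip_force: 30.0
```

```bash
python3 - <<'E'
from h import *
o,p,Rt=state(); M=Rt.as_matrix(); print(p,np.round(M,2),"grasp",p+.051*M[:,2],o["time"],o["grip_width"],o["grip_force"])
ims=[]
for n in ["wrist","scene"]:
    c=robot.camera(n); im=c["image"].copy()
    for d in robot.cut_out(n,"slip")[:1]:
        P,uv=cloud(c,d["region"]); m=P.mean(0); u,s,vt=np.linalg.svd(P-np.median(P,0),full_matrices=False)
        k=np.abs((P-np.median(P,0))@vt[2])<.006; Q=P[k]; u,s,vt=np.linalg.svd(Q-Q.mean(0),full_matrices=False)
        L=(Q-Q.mean(0))@vt.T
        print(n,round(d["p"],2),np.round(d["box"]),"centre",np.round(np.median(Q,0),3),"axis",np.round(vt[0],3),"normal",np.round(vt[2],3),"ext",np.round(np.ptp(L,axis=0),3),"slope",np.degrees(np.arcsin(abs(vt[0,2]))))
    if n=="scene": g=proj(c,[p])[0].astype(int); im=cv2.resize(im[max(0,g[1]-60):g[1]+90,max(0,g[0]-100):g[0]+100],(512,384))
    ims.append(cv2.resize(im,(400,300)))
cv2.imwrite("pics/f.png",np.hstack(ims)[:,:,::-1])
E
```

```text
[ 0.56029305 -0.05196172  0.30454334] [[-0.81  0.14 -0.57]
 [ 0.12  0.99  0.08]
 [ 0.57 -0.   -0.82]] grasp [ 0.53136502 -0.04777535  0.26275047] 15.45 0.03925317326658507 29.999823980033398
wrist 0.81 [215.  40. 304. 300.] centre [ 0.495 -0.041  0.295] axis [ 0.806 -0.152 -0.573] normal [ 0.567 -0.082  0.82 ] ext [0.128 0.045 0.005] slope 34.92964170463041
```

View pics/f.png

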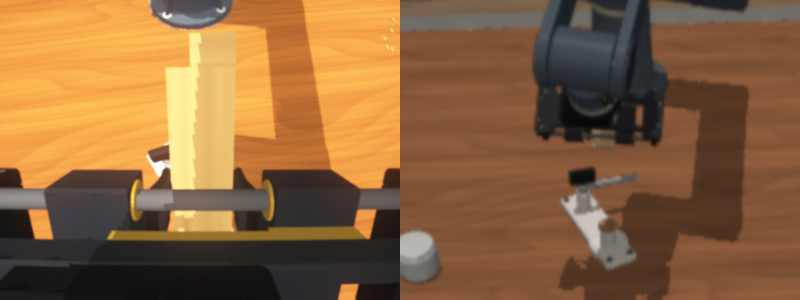

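The wrist view shows the slip held in the fingers at (165–235, 35–235), notched end away from the grip and uppermost. The measured slope is 34.9° and the slip's middle is about 0.28 m up. The scene view shows the seat at (610,230) empty and the clamp arm swung open at (620,182).

```bash
python3 -c "
from rig import robot
print(robot.hand_in())"
```

```text
the job is handed in; nothing more can be done
None
```

I opened the clamp to about 1.33 rad, picked the slip up by its plain half and handed the job in with it held still, about 0.28 m up at a 35° slope with the notched end uppermost; the hand-in returned no verdict.

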